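Load the sampler tray for the reverse run

TASK

We repeat the batch in reverse to check for carry-over: move the four vials from the white bench rack into the aluminium sampler tray in reverse order, one to each well. Count the places on both from the end with the black grip: the first vial on the rack goes into the last well of the tray, the second into the third, the third into the second, and the last into the first. Set each vial down gently on the floor of its well (do not drop it), leave it standing upright and let go; none may be knocked over.

Things in the scene. Friction and masses are not known exactly. Their poses are not given: they have to be found in the camera images.
- vial_tall: Slender clear glass vial, 23 mm diameter, 78 mm high in all, with a crimped aluminium cap of 20 mm diameter (cap from 68 to 78 mm); about 40 g. Body straight up to 66 mm. Loose. Origin: centre of its underside; z up through its cap. Grip it on its straight body about 40 mm above its underside.
- vial_jar: Wide, low clear glass jar, 34 mm diameter, 58 mm high, with a white screw cap of 33 mm diameter from 44 mm up; about 60 g. Loose. Origin: centre of its underside; z up through its cap. Grip it on its straight body about 40 mm above its underside.
- vial_bottle: Amber glass bottle, 28 mm diameter, with a shoulder at 50 mm, a narrow neck and a black cap of 18 mm diameter; 74 mm high in all; about 50 g. Loose. Origin: centre of its underside; z up through its cap. Grip it on its straight body about 40 mm above its underside.
- vial_flask: Plain white plastic vial, 28 mm diameter, 58 mm high, with a small nipple (10 mm diameter, 8 mm high) on its flat top; 66 mm high in all; about 45 g. Loose. Origin: centre of its underside; z up through its cap. Grip it on its straight body about 40 mm above its underside.
- cup_tall: Round grey adapter cup, 50 mm outside diameter, in which vial_tall stands at the start. Fixed on the rack. Origin: centre of its underside (10 mm above the table); its floor is 3 mm thick, its wall 4 mm thick and 13 mm high overall, inside about 42 mm wide. Only marks which place its vial came from; it stays. 
- cup_jar: Square grey adapter cup, 50 x 50 mm, in which vial_jar stands at the start. Fixed on the rack. Origin: centre of its underside (10 mm above the table); its floor is 3 mm thick, its wall 4 mm thick and 13 mm high overall, inside about 42 mm wide. Only marks which place its vial came from; it stays. 
- cup_bottle: Six-sided grey adapter cup, 50 mm across flats, in which vial_bottle stands at the start. Fixed on the rack. Origin: centre of its underside (10 mm above the table); its floor is 3 mm thick, its wall 4 mm thick and 13 mm high overall, inside about 42 mm wide. Only marks which place its vial came from; it stays. 
- cup_flask: Round grey adapter cup on a square 56 mm foot, in which vial_flask stands at the start. Fixed on the rack. Origin: centre of its underside (10 mm above the table); its floor is 3 mm thick, its wall 4 mm thick and 13 mm high overall, inside about 42 mm wide. Only marks which place its vial came from; it stays. 
- rack: Bench rack: white plate 64 x 238 mm, 10 mm thick, fixed, carrying the four grey cups in changing order. Origin: centre of its underside, on the table; z up. Black upright grip block (44 x 14 mm, 30 mm high) at the +y end only, centred at y = +126 mm. Places 1 to 4 in a row along its y axis: y = +87, +29, -29, -87 mm (x = 0); the first is next to the grip. Any yaw.
- tray: Sampler tray: aluminium, 64 x 238 mm, fixed, empty; four wells 52 x 52 mm inside, floor 6 mm above the table, walls 6 mm thick with tops 18 mm above the table. Origin: centre of its underside, on the table; z up. Black upright grip block (44 x 14 mm, 30 mm high) at the +y end only, centred at y = +126 mm. Places 1 to 4 in a row along its y axis: y = +87, +29, -29, -87 mm (x = 0); the first is next to the grip. Any yaw.
There are look-alikes about, which are no part of the job. Leave any blue look-alike of the vial_jar alone.

How it is judged:
At the end, for the whole second after the job is handed in: Each vial stands in the tray well numbered 5 minus its cup's place on the rack (both counted from the grips): within 16 mm of the well's centre along each tray axis, underside within 4 mm of the floor, tilt under 0.1 rad, at rest (under 0.02 m/s), released (((y of cup_tall in the frame of rack between 0.067 and 0.107 m and y of vial_tall in the frame of tray between -0.103 and -0.071 m) or (y of cup_tall in the frame of rack between 0.009 and 0.049 m and y of vial_tall in the frame of tray between -0.045 and -0.013 m) or (y of cup_tall in the frame of rack between -0.049 and -0.009 m and y of vial_tall in the frame of tray between 0.013 and 0.045 m) or (y of cup_tall in the frame of rack between -0.107 and -0.067 m and y of vial_tall in the frame of tray between 0.071 and 0.103 m)) and x of vial_tall in the frame of tray between -0.016 and 0.016 m and z of vial_tall in the frame of tray between 0.002 and 0.01 m and angle between each of vial_tall, vial_jar, vial_bottle, vial_flask's own z axis and vertical below 0.1 rad and linear speed of each of vial_tall, vial_jar, vial_bottle, vial_flask below 0.02 m/s and contact force between the fingers and vial_tall below 0.05 N and ((y of cup_jar in the frame of rack between 0.067 and 0.107 m and y of vial_jar in the frame of tray between -0.103 and -0.071 m) or (y of cup_jar in the frame of rack between 0.009 and 0.049 m and y of vial_jar in the frame of tray between -0.045 and -0.013 m) or (y of cup_jar in the frame of rack between -0.049 and -0.009 m and y of vial_jar in the frame of tray between 0.013 and 0.045 m) or (y of cup_jar in the frame of rack between -0.107 and -0.067 m and y of vial_jar in the frame of tray between 0.071 and 0.103 m)) and x of vial_jar in the frame of tray between -0.016 and 0.016 m and z of vial_jar in the frame of tray between 0.002 and 0.01 m and contact force between the fingers and vial_jar below 0.05 N and ((y of cup_bottle in the frame of rack between 0.067 and 0.107 m and y of vial_bottle in the frame of tray between -0.103 and -0.071 m) or (y of cup_bottle in the frame of rack between 0.009 and 0.049 m and y of vial_bottle in the frame of tray between -0.045 and -0.013 m) or (y of cup_bottle in the frame of rack between -0.049 and -0.009 m and y of vial_bottle in the frame of tray between 0.013 and 0.045 m) or (y of cup_bottle in the frame of rack between -0.107 and -0.067 m and y of vial_bottle in the frame of tray between 0.071 and 0.103 m)) and x of vial_bottle in the frame of tray between -0.016 and 0.016 m and z of vial_bottle in the frame of tray between 0.002 and 0.01 m and contact force between the fingers and vial_bottle below 0.05 N and ((y of cup_flask in the frame of rack between 0.067 and 0.107 m and y of vial_flask in the frame of tray between -0.103 and -0.071 m) or (y of cup_flask in the frame of rack between 0.009 and 0.049 m and y of vial_flask in the frame of tray between -0.045 and -0.013 m) or (y of cup_flask in the frame of rack between -0.049 and -0.009 m and y of vial_flask in the frame of tray between 0.013 and 0.045 m) or (y of cup_flask in the frame of rack between -0.107 and -0.067 m and y of vial_flask in the frame of tray between 0.071 and 0.103 m)) and x of vial_flask in the frame of tray between -0.016 and 0.016 m and z of vial_flask in the frame of tray between 0.002 and 0.01 m and contact force between the fingers and vial_flask below 0.05 N); the robot touches nothing.
It fails at once if a vial is knocked over (more than 35 degrees from upright) (angle between any of vial_tall, vial_jar, vial_bottle, vial_flask's own z axis and vertical above 0.61 rad).
It fails at once if a vial is let go over the tray more than 20 mm above the well floor ((x of vial_tall in the frame of tray between -0.032 and 0.032 m and y of vial_tall in the frame of tray between -0.119 and 0.119 m and z of vial_tall in the frame of tray above 0.026 m and contact force between the fingers and vial_tall below 0.005 N) or (x of vial_jar in the frame of tray between -0.032 and 0.032 m and y of vial_jar in the frame of tray between -0.119 and 0.119 m and z of vial_jar in the frame of tray above 0.026 m and contact force between the fingers and vial_jar below 0.005 N) or (x of vial_bottle in the frame of tray between -0.032 and 0.032 m and y of vial_bottle in the frame of tray between -0.119 and 0.119 m and z of vial_bottle in the frame of tray above 0.026 m and contact force between the fingers and vial_bottle below 0.005 N) or (x of vial_flask in the frame of tray between -0.032 and 0.032 m and y of vial_flask in the frame of tray between -0.119 and 0.119 m and z of vial_flask in the frame of tray above 0.026 m and contact force between the fingers and vial_flask below 0.005 N)).
It also fails if it takes over 109 s, if anything falls off the work surface, if the arm or the gripper's body presses on something with over 40 N, if the wrist force passes 120 N, or if a joint passes its speed limit or range.

ROBOT

A 6-joint arm with a two-finger parallel gripper is mounted at the origin on the work surface. World frame = base frame: x ahead of the robot, y to its left, z up, the work surface at z = 0. Lengths are in m, angles in rad, forces in N, time in s.
With the tool pointing down it reaches from about 0.35 to 0.775 m from the base axis. Payload 5.5 kg.
Tool frame: the origin (TCP) lies on the mounting face of the last link; the fingertips stand 173 mm ahead of it and the grasp point (between the pads) lies 155 mm ahead of it; z points along the fingers, y is the direction in which the jaws open and shut (so a half turn about z gives the same grasp; the last joint's range is limited). The gripper opens to 85 mm and grips with 20 to 120 N. Pads are 22 mm wide; open, the fingers measure 114 mm over their backs; the gripper's body (76 mm by 85 mm) begins 54 mm behind the grasp point. The pads swing forward as they close: fully open they stand 13 mm farther back than shut.
Start: joints at [0.987, 0.313, 0.046, 1.304, 0, 1.431], TCP at [0.247, 0.519, 0.405] pointing down, gripper open.
Joint ranges: [-2.76, 2.76], [-0.86, 1.69], [-1.03, 1.26], [-2.2, 2.34], [-1.47, 1.5], [-3.14, 3.14]. Speed limits (rad/s): [2.57, 2.57, 3.14, 3.14, 3.14, 3.14].

INTERFACE

Orientations are given as a unit quaternion [w, x, y, z].
In Python, from workcell import * gives the robot as it stands. The module is installed in compiled form; this text tells all that it offers.
- The arm moves only by the shell command python3 -m crank 'ROWS' [FORCE]. ROWS is JSON, a list of rows, each a list of 7 numbers: the shift along the tool's x, y, z in mm, then the turn, a rotation vector about the tool's x, y, z in degrees, then the opening, from 0 (shut) to 1 (fully open). A call has exactly 8 rows; each row shifts and turns the commanded pose from where the row before left it, along the tool's axes as they then stand; what a row does not reach is not made up. A row lasts 1/8 s, in which the tool goes at most 62.5 mm and 10.7 degrees, less where a joint would pass 70% of its speed; a pose out of reach is approached as far as the arm can. A call with a gripper value outside its range is refused whole. The fingers move at their own pace and stop on an object; FORCE is the grip in N (left out, the last holds). Time passes only in rows, so rows that do not move let the fingers close, or fill a call up. It gives the time, the measured TCP pose, the force and the opening at its end, in the units of the state.
- get_state(): the state, without advancing time (a new reading comes with each control period).
- read_camera(name): name is "scene" or "top" or "wrist"; returns the picture (384x512x3 uint8, blue, green, red); there is no depth.
- calibration(name): a dict with "fx", "fy", "cx", "cy" (pixels), "k1" (the pictures are not rectified: a ray, as slopes to the right and down, at radius r is drawn at 1 + k1 r^2 times it, then the intrinsics apply), "extrinsics" (4x4, takes a point from world to camera coordinates). Camera axes: x right, y down, z forward; pixel columns grow to the right and rows downward; lengths in m; the calibration is good to about 2 mm. A picture is of the moment at which its call begins: read the wrist's pose just before it. calibration takes no time and is no camera call; for the wrist camera it gives the pose at the moment of the call.
- hand_in(): hands the job in, once; it reports no verdict.
The state is a dict: "clock": time; "joint_pos": joint angles; "qvel": joint speeds; "tau": joint torques, N m; "tcp_pos": TCP position; "orientation": TCP orientation; "wrist_force": force on the tool from outside, world axes, zero at the start; "ft_torque": the same for the moment, N m; "finger_gap": finger opening in m.
Only numpy, scipy, OpenCV 4.12 (cv2) and the standard library are available. Lean on these libraries where they do the work, as an engineer would, in place of code of your own. Each camera call takes 0.05 s, during which the arm holds its last target.

## Working session

There is one attempt and no reset: what is moved stays moved. The work goes in short steps, Python scripts to look and compute and a shell command to move; the robot and the scene stay as the last step left them, time stands still between calls to the robot, and variables do not carry over. Pictures are saved under pics/ and viewed, and the job is handed in when it is done.

```bash
mkdir -p pics; python3 - <<'E'
from workcell import *
import cv2
s=get_state(); print(s)
for n in ("scene","top","wrist"):
    c=calibration(n); im=read_camera(n); cv2.imwrite(f"pics/{n}0.png",im)
    print(n,c)
E
```

```text
{'clock': 0.0, 'joint_pos': array([9.87400012e-01, 3.14002112e-01, 4.49678294e-02, 1.30359401e+00,
       2.00116670e-05, 1.43120540e+00]), 'qvel': array([ 0.00089644,  0.00050991, -0.00134197, -0.00084507, -0.00090832,
        0.00059432]), 'tau': array([ 1.93065614e-03, -4.80623782e+01,  2.98536122e+01,  1.92429830e-02,
        1.89970106e-04, -2.50992298e-05]), 'tcp_pos': array([0.24678409, 0.51912796, 0.40380305]), 'orientation': array([-3.33316024e-04,  2.20085980e-01,  9.75480047e-01, -8.53242828e-04]), 'wrist_force': array([ 0.160587  , -0.83261191, -1.44238101]), 'ft_torque': array([-0.01632643, -0.0001442 , -0.02194227]), 'finger_gap': 0.08523978617721158}
scene {'fx': 346.64726573294683, 'fy': 346.64726573294683, 'cx': 257.1804521486491, 'cy': 193.20493842354932, 'k1': -0.005545558696235076, 'extrinsics': array([[ 2.87867355e-01,  9.57670281e-01,  1.38629440e-04,
        -1.12637808e-01],
       [ 7.91104793e-01, -2.37717634e-01, -5.63598734e-01,
        -3.49523214e-01],
       [-5.39708803e-01,  1.62351347e-01, -8.26048696e-01,
         1.06697237e+00],
       [ 0.0000000
[... 258 characters left out ...]
7007, -0.00573654],
       [-0.98550842,  0.01215748, -0.16919027,  0.48753031],
       [ 0.16927162,  0.00599908, -0.98555118,  0.84225735],
       [ 0.        ,  0.        ,  0.        ,  1.        ]])}
wrist {'fx': 290.30690513577525, 'fy': 290.30690513577525, 'cx': 255.75913468299615, 'cy': 195.10570945262506, 'k1': -0.023695517834902077, 'extrinsics': array([[ 4.29020044e-01,  9.03294563e-01, -8.57499299e-04,
        -5.74034969e-01],
       [ 8.63235170e-01, -4.09713884e-01,  2.94889088e-01,
        -3.85938911e-02],
       [ 2.66020381e-01, -1.27253553e-01, -9.55531104e-01,
         3.79403629e-01],
       [ 0.00000000e+00,  0.00000000e+00,  0.00000000e+00,
         1.00000000e+00]])}
```

View pics/scene0.png

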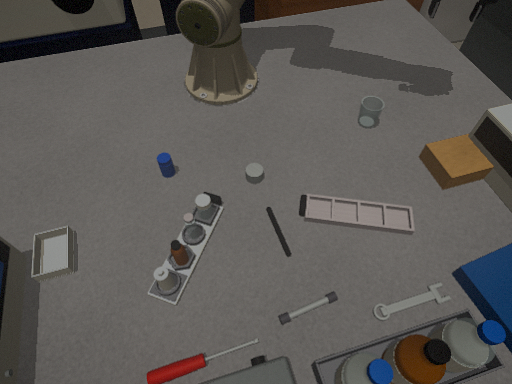

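View pics/top0.png

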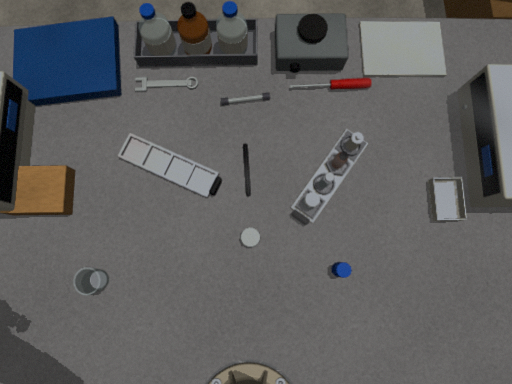

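View pics/wrist0.png

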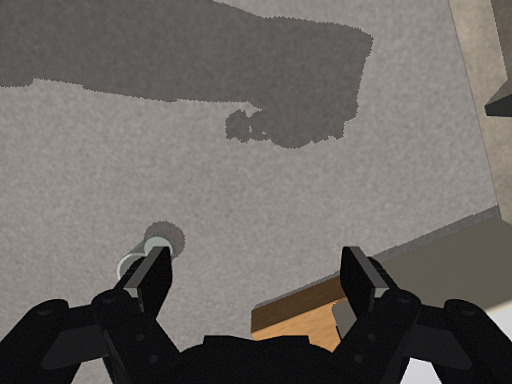

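The top picture shows the rack running from about (303,212, grip end) to (357,135), and the empty tray from about (215,187, grip end) to (125,145). The blue look-alike is at (341,269) and a loose white disc is at (250,238). I'll crop closer next.

```bash
python3 - <<'E'
import cv2,numpy as np
t=cv2.imread('pics/top0.png');s=cv2.imread('pics/scene0.png')
a=cv2.resize(t[120:235,280:380],None,fx=5,fy=5,interpolation=cv2.INTER_CUBIC)
b=cv2.resize(s[185:310,140:230],None,fx=4.6,fy=4.6,interpolation=cv2.INTER_CUBIC)
a=cv2.convertScaleAbs(a,alpha=1.6);b=cv2.convertScaleAbs(b,alpha=1.4)
h=575;c=np.zeros((h,920,3),np.uint8);c[:a.shape[0],:a.shape[1]]=a;c[:b.shape[0],505:505+b.shape[1]]=b[:h,:415]
cv2.imwrite('pics/crop1.png',cv2.resize(c,None,fx=.86,fy=.86))
a=cv2.resize(t[125:205,110:230],None,fx=6,fy=6,interpolation=cv2.INTER_CUBIC);cv2.imwrite('pics/crop2.png',a)
E
```

```text
(no output)
```

View pics/crop1.png

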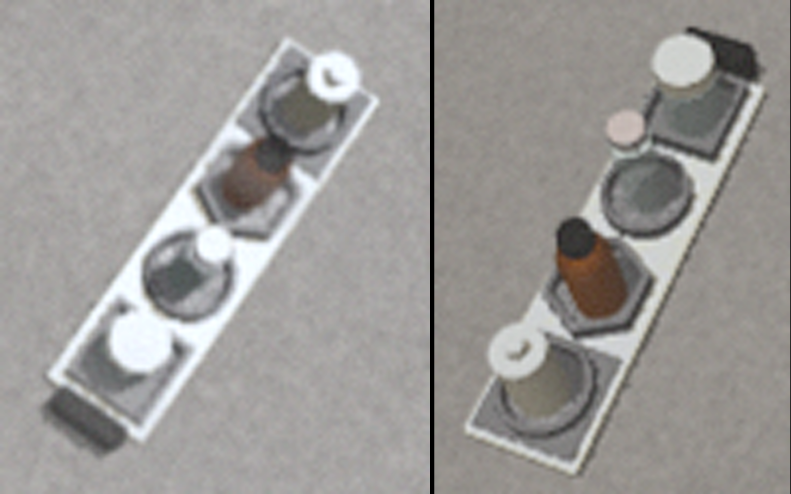

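View pics/crop2.png

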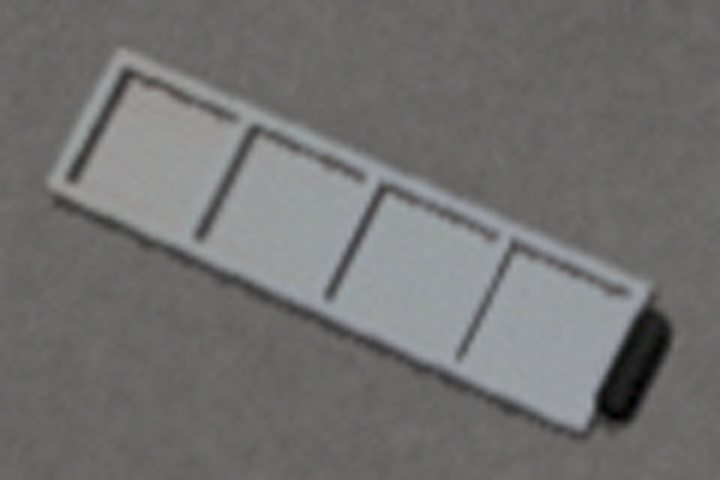

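In the crops, counting from the grip, the rack holds:
1. Jar with the square cup, cap at top px (313,200).
2. Tall vial with the round cup, (330,177).
3. Amber bottle with the hex cup, (343,155).
4. White flask on the square foot, (357,137).

Things that could be mistaken for these are the blue jar (341,269), the loose white disc (250,238), the clear beaker (90,281) and the big bottles (155/190/230,30). All of them are off the rack. The plan is jar to well 4, tall to well 3, bottle to well 2, flask to well 1.

```bash
cat > h.py <<'E'
from workcell import *
import cv2,numpy as np
def undist(c,px):
    K=np.array([[c['fx'],0,c['cx']],[0,c['fy'],c['cy']],[0,0,1]])
    return cv2.undistortPoints(np.array(px,float).reshape(-1,1,2),K,np.array([c['k1'],0,0,0,0])).reshape(-1,2)
def rays(c,px):
    E=c['extrinsics'];R=E[:3,:3];o=-R.T@E[:3,3]
    n=undist(c,px);d=np.c_[n,np.ones(len(n))]@R
    return o,d/np.linalg.norm(d,axis=1)[:,None]
def onz(c,px,z):
    o,d=rays(c,px);return o+d*((z-o[2])/d[:,2])[:,None]
def proj(c,P):
    E=c['extrinsics'];P=np.atleast_2d(P);q=P@E[:3,:3].T+E[:3,3]
    n=q[:,:2]/q[:,2:];r2=(n**2).sum(1,keepdims=True)
    return n*(1+c['k1']*r2)*[c['fx'],c['fy']]+[c['cx'],c['cy']]
def tri(c1,p1,c2,p2):
    o1,d1=rays(c1,[p1]);o2,d2=rays(c2,[p2]);d1=d1[0];d2=d2[0]
    t=np.linalg.lstsq(np.c_[d1,-d2],o2-o1,rcond=None)[0]
    a=o1+t[0]*d1;b=o2+t[1]*d2
    return (a+b)/2,np.linalg.norm(a-b)
E
python3 - <<'E'
from h import *
np.set_printoptions(precision=4,suppress=True)
ct=calibration('top');cs=calibration('scene')
T=lambda u,v:(280+u/4.3-.4,120+v/4.3-.4); S=lambda u,v:(140+(u-434.3)/3.956-.4,185+v/3.956-.4)
for n,a,b in [('jar',T(142,337),S(684,62)),('tall',T(213,242),S(625,126)),('bottle',T(273,151),S(575,236)),('flask',T(333,73),S(517,350))]:
    print(n,*tri(ct,a,cs,b))
def rect(P):
    r=cv2.minAreaRect(P.astype(np.float32)*1000); return r
rt=onz(ct,[T(288,40),T(378,100),T(143,440),T(48,380)],.01)
print('rack top',rt[:,:2],rect(rt[:,:2]))
t=cv2.imread('pics/top0.png');s=cv2.imread('pics/scene0.png')
q=lambda u,v:(110+u/6-.4,125+v/6-.4)
tt=onz(ct,[q(120,48),q(655,285),q(588,435),q(50,188)],.018)
print('tray top hand',tt[:,:2],rect(tt[:,:2]))
# tray mask scene
for name,im,c,roi in (('top',t,ct,(110,125,230,205)),('scene',s,cs,(295,185,425,240))):
    x0,y0,x1,y1=roi;g=cv2.cvtColor(im[y0:y1,x0:x1],cv2.COLOR_BGR2GRAY)
    th,m=cv2.threshold(g,0,255,cv2.THRESH_OTSU)
    k=max(cv2.findContours(m,cv2.RETR_EXTERNAL,cv2.CHAIN_APPROX_NONE)[0],key=cv2.contourArea)
    P=onz(c,k.reshape(-1,2)+[x0,y0],.018);print(name,th,rect(P[:,:2]))
b=cv2.resize(s[185:310,140:230],None,fx=4.6,fy=4.6)
rs=onz(cs,[S(767,90),S(578,466),S(467,430)],.01);print('rack scene',rs)
# grip tops
print('grip tray top/scene',onz(ct,[q(638,362)],.03),'rack',onz(ct,[T(85,413)],.03),onz(cs,[S(725,40)],.03))
E
```

```text
jar [ 0.4677 -0.1443  0.0706] 0.001985992158844361
tall [ 0.5117 -0.1794  0.0922] 0.00018185033447889622
bottle [ 0.5605 -0.2139  0.0842] 0.00022418550826756406
flask [ 0.6051 -0.2503  0.0733] 0.00040043859736876614
rack top [[ 0.6449 -0.2435]
 [ 0.6093 -0.2922]
 [ 0.4207 -0.153 ]
 [ 0.4539 -0.1026]] ((531.6138305664062, -197.39935302734375), (60.29909896850586, 237.58505249023438), 53.60222625732422)
tray top hand [[0.6403 0.2807]
 [0.5398 0.0647]
 [0.4806 0.0905]
 [0.5827 0.3063]] ((560.4865112304688, 185.61431884765625), (239.83889770507812, 64.50184631347656), 65.02890014648438)
top 126.0 ((562.0484619140625, 187.50946044921875), (238.1304473876953, 64.60240173339844), 64.86556243896484)
scene 117.0 ((562.308837890625, 187.45578002929688), (237.4009246826172, 64.63477325439453), 64.71849822998047)
rack scene [[ 0.4597 -0.1007  0.01  ]
 [ 0.6444 -0.2407  0.01  ]
 [ 0.6107 -0.2907  0.01  ]]
grip tray top/scene [[0.5069 0.0701 0.03  ]] rack [[ 0.4335 -0.1198  0.03  ]] [[ 0.4323 -0.1173  0.03  ]]
```

The positions agree between the two views. The measured cap heights of 71/92/84/73 mm match the expected 71/91/87/71–79 mm, and the jar-to-flask distance of 173.6 mm matches 174 mm. The tray comes out at (562,187.5) with long axis 64.8° in both views. The pad axis has to be across the rows, so next I turn and go above the jar.

```bash
cat > d.py <<'E'
import sys
from h import *
np.set_printoptions(precision=1,suppress=True)
from scipy.spatial.transform import Rotation as Ro
T=np.array([562.2,187.5]);ty=-np.array([np.cos(np.radians(64.8)),np.sin(np.radians(64.8))])
W={f'w{i+1}':T+ty*y for i,y in enumerate((87,29,-29,-87))}
V=dict(jar=(467.5,-144),tall=(512.3,-179.3),bottle=(560,-214.2),flask=(605,-250.2))
G={**W,**V}
s=get_state();q=s['orientation'];R=Ro.from_quat([q[1],q[2],q[3],q[0]]).as_matrix()
p=s['tcp_pos']*1000
print('t',s['clock'],'tcp',p,'yaw',np.degrees(np.arctan2(R[1,0],R[0,0])),'tilt',np.degrees(np.arccos(-R[2,2])),'gap',s['finger_gap']*1000,'F',s['wrist_force'],'q',np.degrees(s['joint_pos']))
if len(sys.argv)>2:
    yaw=np.radians(float(sys.argv[3])) if len(sys.argv)>3 else np.arctan2(R[1,0],R[0,0])
    g=np.array([*G[sys.argv[1]],float(sys.argv[2])]);d=g-p
    print('goal',g,'world d',d,'tool d',[round(d[0]*np.cos(yaw)+d[1]*np.sin(yaw),1),round(d[0]*np.sin(yaw)-d[1]*np.cos(yaw),1),round(-d[2],1)])
E
python3 d.py jar 330 142.4
```

```text
t 0.15 tcp [246.8 519.2 404. ] yaw 154.57289640820073 tilt 0.07806085151663442 gap 85.4038066754229 F [-0.3 -0.2  0.1] q [56.6 18.   2.6 74.7 -0.  82. ]
goal [ 467.5 -144.   330. ] world d [ 220.7 -663.2  -74. ] tool d [np.float64(-579.5), np.float64(-390.8), np.float64(74.0)]
```

```bash
python3 -m crank '[[0,0,0,0,0,6.1,1],[0,0,0,0,0,6.1,1],[0,0,0,0,0,0,1],[0,0,0,0,0,0,1],[0,0,0,0,0,0,1],[0,0,0,0,0,0,1],[0,0,0,0,0,0,1],[0,0,0,0,0,0,1]]' 40; python3 d.py jar 330 142.4
```

```text
clock: 1.15
tcp_pos: [0.2469, 0.5193, 0.4047]
orientation: [0.0, 0.322, 0.947, 0.0]
wrist_force: [0.0, 0.9, -0.1]
finger_gap: 0.0853
t 1.15 tcp [246.9 519.3 404.7] yaw 142.38013234378536 tilt 0.00407548517002912 gap 85.3392187132003 F [ 0.   0.9 -0.1] q [56.6 17.9  2.6 74.7 -0.  94.2]
goal [ 467.5 -144.   330. ] world d [ 220.6 -663.3  -74.7] tool d [np.float64(-579.5), np.float64(-390.9), np.float64(74.7)]
```

```bash
python3 -m crank '[[-36,-24,4,0,0,0,1],[-36,-24,4,0,0,0,1],[-36,-24,4,0,0,0,1],[-36,-24,4,0,0,0,1],[-36,-24,4,0,0,0,1],[-36,-24,4,0,0,0,1],[-36,-24,4,0,0,0,1],[-36,-24,4,0,0,0,1]]'; python3 -m crank '[[-36,-24,4,0,0,0,1],[-36,-24,4,0,0,0,1],[-36,-24,4,0,0,0,1],[-36,-24,4,0,0,0,1],[-36,-24,4,0,0,0,1],[-36,-24,4,0,0,0,1],[-36,-24,4,0,0,0,1],[0,0,0,0,0,0,1]]';python3 d.py jar 330 142.4; python3 - <<'E'
from h import *
c=calibration('wrist');cv2.imwrite('pics/w1.png',read_camera('wrist'));cv2.imwrite('pics/s1.png',read_camera('scene'))
import pickle;pickle.dump(c,open('w1.pkl','wb'))
for n,P in dict(jar=(.4675,-.144,.071),tall=(.5123,-.1793,.091),bottle=(.560,-.2142,.087)).items():print(n,proj(c,P))
E
```

```text
clock: 2.15
tcp_pos: [0.358, 0.1901, 0.3729]
orientation: [0.0, 0.322, 0.947, 0.0]
wrist_force: [0.8, -0.5, -0.1]
finger_gap: 0.0853
clock: 3.15
tcp_pos: [0.4556, -0.0979, 0.3444]
orientation: [0.0, 0.324, 0.946, -0.0]
wrist_force: [-0.1, 1.7, 0.4]
finger_gap: 0.0853
t 3.15 tcp [455.6 -97.9 344.4] yaw 142.1511662192396 tilt 0.044615748382915855 gap 85.32556540675282 F [-0.1  1.7  0.4] q [-22.    7.6 -19.3  63.1  -0.   15.8]
goal [ 467.5 -144.   330. ] world d [ 11.9 -46.1 -14.4] tool d [np.float64(-37.5), np.float64(-29.3), np.float64(14.4)]
jar [[224.14086084 234.36770278]]
tall [[223.53187213 301.01002945]]
bottle [[227.75819982 348.75565613]]
```

View pics/w1.png

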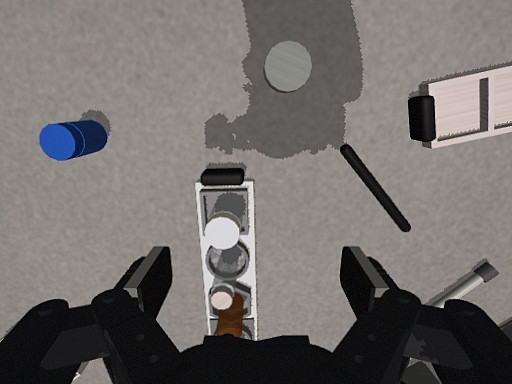

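The wrist view shows the jar cap at (222,233) and the tall vial's cap at (222,299). The predictions were (224,234) and (223.5,301), so the positions hold to about 1.5 mm. The rack is aligned with the tool's x. Next I go over the jar and descend.

```bash
python3 -m crank '[[-19,-15,0,0,0,0,1],[-18.5,-15,0,0,0,0,1],[0,0,25,0,0,0,1],[0,0,25,0,0,0,1],[0,0,25,0,0,0,1],[0,0,0,0,0,0,1],[0,0,0,0,0,0,1],[0,0,0,0,0,0,1]]';python3 d.py jar 204 142.4; python3 - <<'E'
from h import *
cv2.imwrite('pics/w2.png',read_camera('wrist'))
E
```

```text
clock: 4.25
tcp_pos: [0.4667, -0.142, 0.271]
orientation: [0.001, 0.322, 0.947, -0.0]
wrist_force: [0.5, -0.5, -0.2]
finger_gap: 0.0853
t 4.25 tcp [ 466.7 -142.   271. ] yaw 142.40796438024307 tilt 0.1309694766652714 gap 85.34432952714678 F [ 0.5 -0.5 -0.2] q [-26.4  13.2 -23.4  53.3   0.   11.2]
goal [ 467.5 -144.   204. ] world d [  0.8  -2.  -67. ] tool d [np.float64(-1.8), np.float64(-1.1), np.float64(67.0)]
```

View pics/w2.png

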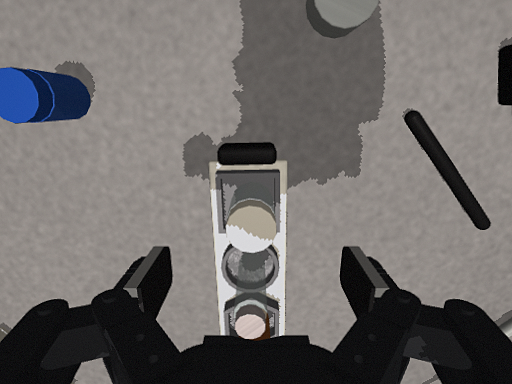

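The jar cap is at (250,225), nearly centred between the pads, whose middle is at about x=256. Now I go down.

```bash
python3 -m crank '[[-2,-2,17,0,0,0,1],[0,0,17,0,0,0,1],[0,0,17,0,0,0,1],[0,0,16,0,0,0,1],[0,0,0,0,0,0,1],[0,0,0,0,0,0,1],[0,0,0,0,0,0,0.3],[0,0,0,0,0,0,0.2]]' 30;python3 -m crank '[[0,0,0,0,0,0,0.2],[0,0,0,0,0,0,0.2],[0,0,0,0,0,0,0.2],[0,0,0,0,0,0,0.2],[0,0,0,0,0,0,0.2],[0,0,0,0,0,0,0.2],[0,0,0,0,0,0,0.2],[0,0,0,0,0,0,0.2]]' 30;python3 d.py jar 204 142.4; python3 - <<'E'
from h import *
cv2.imwrite('pics/w3.png',read_camera('wrist'))
E
```

```text
clock: 5.3
tcp_pos: [0.4668, -0.1451, 0.2033]
orientation: [0.001, 0.322, 0.947, -0.0]
wrist_force: [-0.2, -0.9, 0.4]
finger_gap: 0.0518
clock: 6.3
tcp_pos: [0.4667, -0.145, 0.2031]
orientation: [0.0, 0.322, 0.947, 0.0]
wrist_force: [-0.9, 0.4, 6.7]
finger_gap: 0.0331
t 6.3 tcp [ 466.7 -145.   203.1] yaw 142.3736955263407 tilt 0.040391137878248676 gap 33.124053372164234 F [-0.9  0.4  6.7] q [-26.7  17.7 -28.4  43.8   0.   10.9]
goal [ 467.5 -144.   204. ] world d [0.8 1.  0.9] tool d [np.float64(-0.0), np.float64(1.3), np.float64(-0.9)]
```

View pics/w3.png

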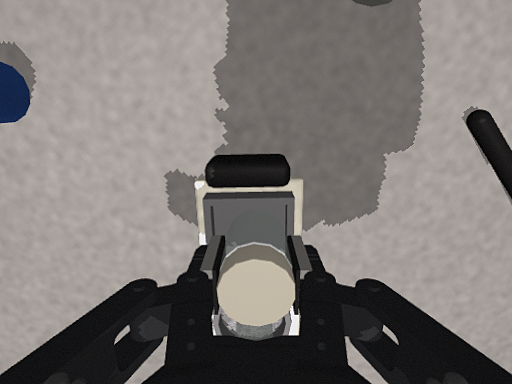

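The pads have closed on the jar with a gap of 33 mm. I'll lift it.

```bash
python3 -m crank '[[0,0,-3,0,0,0,0.2],[0,0,-7,0,0,0,0.2],[0,0,-15,0,0,0,0.2],[0,0,-20,0,0,0,0.2],[0,0,-20,0,0,0,0.2],[0,0,-20,0,0,0,0.2],[0,0,0,0,0,0,0.2],[0,0,0,0,0,0,0.2]]';python3 d.py w4 288 64.8; python3 - <<'E'
from h import *
a=read_camera('wrist');b=read_camera('scene')
b=cv2.resize(b[130:310,100:300],None,fx=2.1,fy=2.1);
c=np.zeros((384,512+420,3),np.uint8);c[:,:512]=a;c[:378,512:]=b
cv2.imwrite('pics/w4.png',cv2.resize(c,None,fx=.85,fy=.85))
E
```

```text
clock: 7.35
tcp_pos: [0.4664, -0.1449, 0.2875]
orientation: [-0.0, 0.323, 0.947, 0.0]
wrist_force: [-0.3, 0.4, -1.8]
finger_gap: 0.0331
t 7.35 tcp [ 466.4 -144.9  287.5] yaw 142.37074521824616 tilt 0.007096160453683552 gap 33.132829391419925 F [-0.3  0.4 -1.8] q [-26.7  12.5 -21.8  55.7   0.   10.9]
goal [599.2 266.2 288. ] world d [132.9 411.1   0.5] tool d [np.float64(428.5), np.float64(-54.8), np.float64(-0.5)]
```

View pics/w4.png

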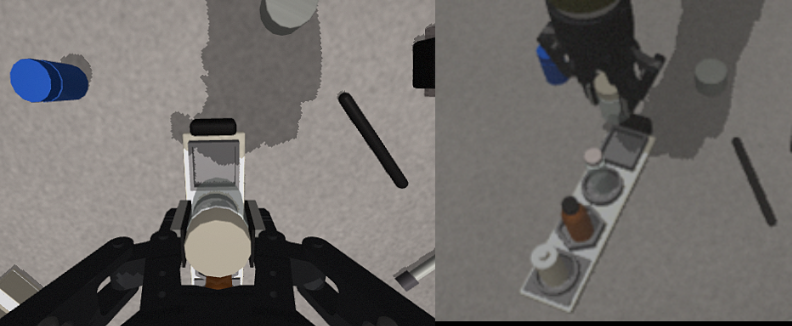

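The jar is held clear and its cup at (215,165) is empty. Next I turn and carry it to well 4.

```bash
python3 -m crank '[[0,0,0,0,0,9.7,0.2],[0,0,0,0,0,9.7,0.2],[0,0,0,0,0,9.7,0.2],[0,0,0,0,0,9.7,0.2],[0,0,0,0,0,9.7,0.2],[0,0,0,0,0,9.7,0.2],[0,0,0,0,0,9.7,0.2],[0,0,0,0,0,9.7,0.2]]';python3 -m crank '[[40,-5,0,0,0,0,0.2],[58,-8,0,0,0,0,0.2],[58,-8,0,0,0,0,0.2],[58,-8,0,0,0,0,0.2],[58,-8,0,0,0,0,0.2],[58,-8,0,0,0,0,0.2],[58,-6,0,0,0,0,0.2],[38,-4,0,0,0,0,0.2]]'; python3 d.py w4 240 64.8;
```

```text
clock: 8.45
tcp_pos: [0.4662, -0.1448, 0.2867]
orientation: [-0.001, 0.846, 0.533, -0.0]
wrist_force: [1.7, -0.2, 0.5]
finger_gap: 0.033
clock: 9.45
tcp_pos: [0.5984, 0.2665, 0.2863]
orientation: [-0.0, 0.844, 0.536, -0.001]
wrist_force: [-0.3, 0.0, -0.3]
finger_gap: 0.0329
t 9.45 tcp [598.4 266.5 286.3] yaw 64.88232566282713 tilt 0.07931573798002997 gap 32.92432045685803 F [-0.3  0.  -0.3] q [ 17.   29.8   3.9  64.1   0.  132.1]
goal [599.2 266.2 240. ] world d [  0.8  -0.3 -46.3] tool d [np.float64(0.1), np.float64(0.8), np.float64(46.3)]
```

```bash
python3 -m crank '[[0,1,15,0,0,0,0.2],[0,0,15,0,0,0,0.2],[0,0,15,0,0,0,0.2],[0,0,15,0,0,0,0.2],[0,0,0,0,0,0,0.2],[0,0,0,0,0,0,0.2],[0,0,0,0,0,0,0.2],[0,0,0,0,0,0,0.2]]'; python3 d.py w4 196 64.8; python3 - <<'E'
from h import *
a=read_camera('wrist');b=read_camera('top')
b=cv2.resize(b[100:220,90:250],None,fx=2.6,fy=2.6);
c=np.zeros((384,512+416,3),np.uint8);c[:,:512]=a;c[:312,512:]=b
cv2.imwrite('pics/w5.png',cv2.resize(c,None,fx=.85,fy=.85))
E
```

```text
clock: 10.45
tcp_pos: [0.5995, 0.2635, 0.2284]
orientation: [0.0, 0.844, 0.536, 0.001]
wrist_force: [-0.1, 0.4, -1.0]
finger_gap: 0.0327
t 10.45 tcp [599.5 263.5 228.4] yaw 64.77612993893719 tilt 0.07424698401698585 gap 32.698928857254856 F [-0.1  0.4 -1. ] q [ 16.7  32.2  -0.9  56.9   0.  131.9]
goal [599.2 266.2 196. ] world d [ -0.3   2.7 -32.4] tool d [np.float64(2.3), np.float64(-1.4), np.float64(32.4)]
```

View pics/w5.png

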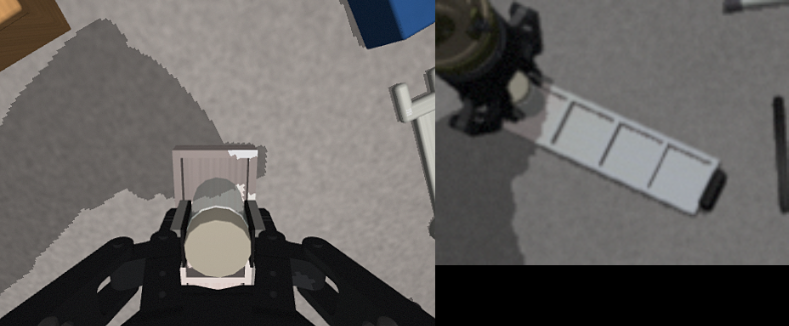

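The jar hangs over the end well (4), upright and centred. I lower it gently.

```bash
python3 -m crank '[[2,-1,10,0,0,0,0.2],[0,0,10,0,0,0,0.2],[0,0,4,0,0,0,0.2],[0,0,3,0,0,0,0.2],[0,0,2,0,0,0,0.2],[0,0,1,0,0,0,0.2],[0,0,0,0,0,0,0.2],[0,0,0,0,0,0,0.2]]'; python3 d.py w4 196 64.8;python3 -m crank '[[0,0,0.5,0,0,0,0.2],[0,0,0.5,0,0,0,0.2],[0,0,0.5,0,0,0,0.2],[0,0,0,0,0,0,0.2],[0,0,0,0,0,0,0.2],[0,0,0,0,0,0,0.2],[0,0,0,0,0,0,0.2],[0,0,0,0,0,0,0.2]]'
```

```text
clock: 11.55
tcp_pos: [0.5993, 0.2657, 0.198]
orientation: [0.0, 0.844, 0.536, 0.0]
wrist_force: [0.1, 0.1, -1.5]
finger_gap: 0.0331
t 11.55 tcp [599.3 265.7 198. ] yaw 64.77377710363088 tilt 0.0288269621275035 gap 33.14231455360783 F [ 0.1  0.1 -1.5] q [ 16.9  33.8  -2.7  53.5   0.  132.1]
goal [599.2 266.2 196. ] world d [-0.1  0.5 -2. ] tool d [np.float64(0.4), np.float64(-0.3), np.float64(2.0)]
clock: 12.55
tcp_pos: [0.5992, 0.2657, 0.1962]
orientation: [-0.0, 0.844, 0.536, 0.0]
wrist_force: [0.6, 1.0, -0.0]
finger_gap: 0.0332
```

```bash
python3 -m crank '[[0,0,0.5,0,0,0,0.2],[0,0,0.5,0,0,0,0.2],[0,0,0,0,0,0,0.2],[0,0,0,0,0,0,0.2],[0,0,0,0,0,0,0.2],[0,0,0,0,0,0,0.2],[0,0,0,0,0,0,0.2],[0,0,0,0,0,0,0.2]]'
```

```text
clock: 13.55
tcp_pos: [0.5992, 0.2657, 0.1962]
orientation: [0.0, 0.844, 0.536, 0.0]
wrist_force: [-2.2, -0.4, 5.8]
finger_gap: 0.033
```

The force is +5.8 N and the height has stopped changing, so the jar is on the floor. I open the pads and go up.

```bash
python3 -m crank '[[0,0,0,0,0,0,0.45],[0,0,0,0,0,0,0.6],[0,0,0,0,0,0,0.8],[0,0,0,0,0,0,0.8],[0,0,0,0,0,0,0.8],[0,0,-10,0,0,0,0.9],[0,0,-20,0,0,0,1],[0,0,-30,0,0,0,1]]'; python3 -m crank '[[0,0,-40,0,0,0,1],[0,0,0,0,0,-9.7,1],[0,0,0,0,0,-9.7,1],[0,0,0,0,0,-9.7,1],[0,0,0,0,0,-9.7,1],[0,0,0,0,0,-9.7,1],[0,0,0,0,0,-9.7,1],[0,0,0,0,0,-9.7,1]]' ;python3 d.py tall 300 142.4; python3 - <<'E'
from h import *
a=read_camera('wrist');b=read_camera('scene')
b=cv2.resize(b[130:310,280:480],None,fx=2.1,fy=2.1);
c=np.zeros((384,512+420,3),np.uint8);c[:,:512]=a;c[:378,512:]=b
cv2.imwrite('pics/w6.png',cv2.resize(c,None,fx=.85,fy=.85))
E
```

```text
clock: 14.55
tcp_pos: [0.5989, 0.2656, 0.2556]
orientation: [-0.0, 0.844, 0.536, -0.001]
wrist_force: [0.1, 0.4, 0.5]
finger_gap: 0.0855
clock: 15.55
tcp_pos: [0.5993, 0.2657, 0.2961]
orientation: [0.0, 0.399, 0.917, 0.0]
wrist_force: [-0.0, -0.1, 0.1]
finger_gap: 0.0855
t 15.55 tcp [599.3 265.7 296.1] yaw 132.9926524957422 tilt 0.05359211997651014 gap 85.50032255937492 F [-0.  -0.1  0.1] q [16.9 29.5  4.7 65.2  0.  63.9]
goal [ 512.3 -179.3  300. ] world d [ -87.  -445.     3.9] tool d [np.float64(-202.6), np.float64(-405.6), np.float64(-3.9)]
```

View pics/w6.png

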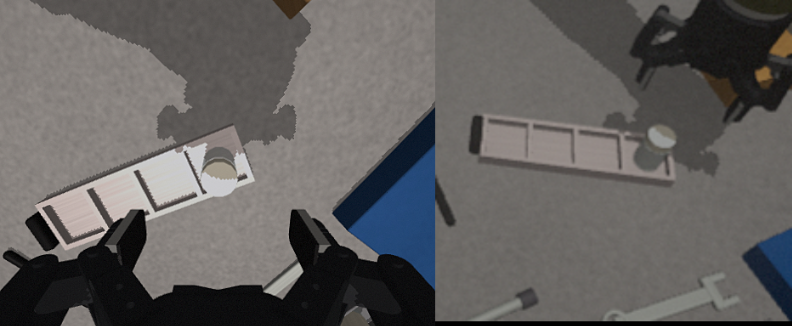

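The jar stands upright in well 4 and the other wells are empty. Next is the tall vial.

```bash
python3 -m crank '[[0,0,0,0,0,-9.7,1],[-26,-52,0,0,0,0,1],[-26,-52,0,0,0,0,1],[-26,-52,0,0,0,0,1],[-26,-52,0,0,0,0,1],[-26,-52,0,0,0,0,1],[-26,-52,0,0,0,0,1],[-26,-52,0,0,0,0,1]]'; python3 -m crank '[[-10,-21,0,0,0,0,1],[-10,-21,0,0,0,0,1],[0,0,0,0,0,0,1],[0,0,0,0,0,0,1],[0,0,0,0,0,0,1],[0,0,0,0,0,0,1],[0,0,0,0,0,0,1],[0,0,0,0,0,0,1]]' ;python3 d.py tall 203 142.4; python3 - <<'E'
from h import *
c=calibration('wrist');a=read_camera('wrist')
cv2.imwrite('pics/w7.png',a)
for n,P in dict(tall=(.5123,-.1793,.091),bottle=(.560,-.2142,.087)).items():print(n,proj(c,P))
E
```

```text
clock: 16.65
tcp_pos: [0.5206, -0.1355, 0.296]
orientation: [0.001, 0.324, 0.946, 0.0]
wrist_force: [0.7, 0.7, 0.7]
finger_gap: 0.0854
clock: 17.65
tcp_pos: [0.5114, -0.179, 0.2952]
orientation: [-0.0, 0.322, 0.947, 0.0]
wrist_force: [0.4, -0.2, -0.6]
finger_gap: 0.0855
t 17.65 tcp [ 511.4 -179.   295.2] yaw 142.3893101192065 tilt 0.007076017524380837 gap 85.50697944642128 F [ 0.4 -0.2 -0.6] q [-27.8  17.6 -13.6  58.8   0.    9.8]
goal [ 512.3 -179.3  203. ] world d [  0.9  -0.3 -92.2] tool d [np.float64(-0.9), np.float64(0.3), np.float64(92.2)]
tall [[256.55782792 228.14342994]]
bottle [[258.45701126 301.01831193]]
```

View pics/w7.png

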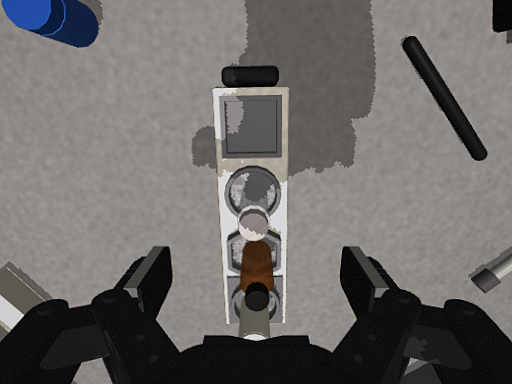

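```bash
python3 - <<'E'
from h import *
c=calibration('wrist')
print(onz(c,[(253.5,224)],.091),onz(c,[(258,297)],.087), onz(c,[(252,74)],.030), onz(c,[(251,127)],.023))
a=cv2.imread('pics/w7.png')[160:320,190:320];cv2.imwrite('pics/w7c.png',cv2.resize(a,None,fx=4,fy=3.7,interpolation=cv2.INTER_CUBIC))
E
```

```text
[[ 0.50876792 -0.1791784   0.091     ]] [[ 0.55704068 -0.21246031  0.087     ]] [[ 0.43185679 -0.12161726  0.03      ]] [[ 0.46254551 -0.14655407  0.023     ]]
```

View pics/w7c.png

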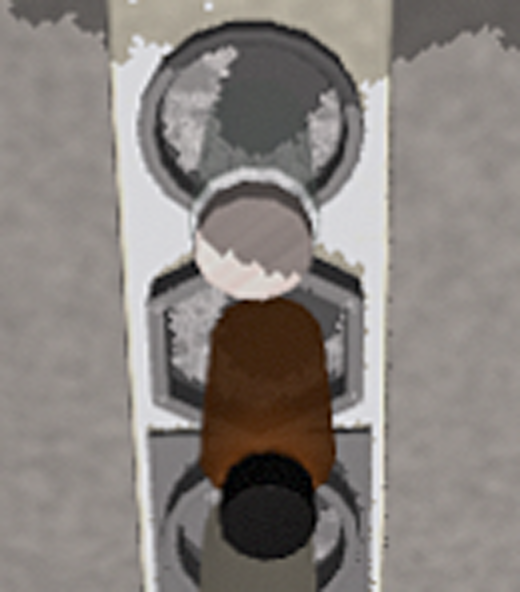

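The tall vial's cap top is at (253.5,227), 3 px (about 2 mm) left of the prediction. I descend with that correction.

```bash
python3 -m crank '[[0,-1,20,0,0,0,1],[0,-0.5,20,0,0,0,1],[0,0,20,0,0,0,1],[0,0,15,0,0,0,1],[0,0,14,0,0,0,1],[0,0,0,0,0,0,1],[0,0,0,0,0,0,0.3],[0,0,0,0,0,0,0.1]]' 30;python3 -m crank '[[0,0,0,0,0,0,0.1],[0,0,0,0,0,0,0.1],[0,0,0,0,0,0,0.1],[0,0,0,0,0,0,0.1],[0,0,0,0,0,0,0.1],[0,0,0,0,0,0,0.1],[0,0,0,0,0,0,0.1],[0,0,0,0,0,0,0.1]]' 30;python3 d.py tall 206 142.4; python3 - <<'E'
from h import *
cv2.imwrite('pics/w8.png',read_camera('wrist'))
E
```

```text
clock: 18.7
tcp_pos: [0.5108, -0.1806, 0.2069]
orientation: [0.001, 0.322, 0.947, -0.0]
wrist_force: [0.2, 0.7, -0.1]
finger_gap: 0.0517
clock: 19.7
tcp_pos: [0.5106, -0.1805, 0.2067]
orientation: [0.0, 0.322, 0.947, -0.0]
wrist_force: [-1.6, -0.1, 5.6]
finger_gap: 0.022
t 19.7 tcp [ 510.6 -180.5  206.7] yaw 142.37348089597072 tilt 0.053179587268903504 gap 22.010220777033226 F [-1.6 -0.1  5.6] q [-28.   22.4 -20.5  47.    0.    9.7]
goal [ 512.3 -179.3  206. ] world d [ 1.7  1.2 -0.7] tool d [np.float64(-0.6), np.float64(2.0), np.float64(0.7)]
```

View pics/w8.png

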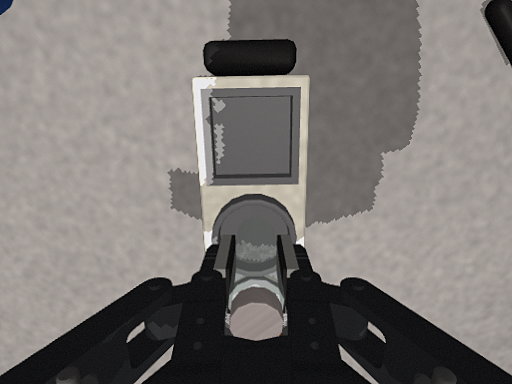

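The gap is 22 mm, the same −1 mm offset as on the jar's body, so this grip is on the body too. Lift, turn, carry to well 3.

```bash
python3 -m crank '[[0,0,-3,0,0,0,0.1],[0,0,-7,0,0,0,0.1],[0,0,-15,0,0,0,0.1],[0,0,-25,0,0,0,0.1],[0,0,-25,0,0,0,0.1],[0,0,-18,0,0,0,0.1],[0,0,0,0,0,0,0.1],[0,0,0,0,0,0,0.1]]';python3 -m crank '[[0,0,0,0,0,9.7,0.1],[0,0,0,0,0,9.7,0.1],[0,0,0,0,0,9.7,0.1],[0,0,0,0,0,9.7,0.1],[0,0,0,0,0,9.7,0.1],[0,0,0,0,0,9.7,0.1],[0,0,0,0,0,9.7,0.1],[0,0,0,0,0,9.7,0.1]]'; python3 d.py w3 300 64.8;python3 - <<'E'
from h import *
a=read_camera('wrist');b=read_camera('scene')
b=cv2.resize(b[130:310,100:300],None,fx=2.1,fy=2.1);
c=np.zeros((384,512+420,3),np.uint8);c[:,:512]=a;c[:378,512:]=b
cv2.imwrite('pics/w9.png',cv2.resize(c,None,fx=.85,fy=.85))
E
```

```text
clock: 20.75
tcp_pos: [0.5102, -0.1803, 0.299]
orientation: [-0.0, 0.322, 0.947, 0.0]
wrist_force: [0.3, 0.6, -0.5]
finger_gap: 0.0224
clock: 21.75
tcp_pos: [0.51, -0.1802, 0.2979]
orientation: [-0.001, 0.846, 0.533, -0.001]
wrist_force: [0.5, 1.0, -0.6]
finger_gap: 0.022
t 21.75 tcp [ 510.  -180.2  297.9] yaw 64.45179389189565 tilt 0.13577572082875408 gap 22.027977866197162 F [ 0.5  1.  -0.6] q [-28.   17.5 -13.4  59.2   0.   87.6]
goal [574.5 213.7 300. ] world d [ 64.6 393.9   2.1] tool d [np.float64(383.9), np.float64(-109.3), np.float64(-2.1)]
```

View pics/w9.png

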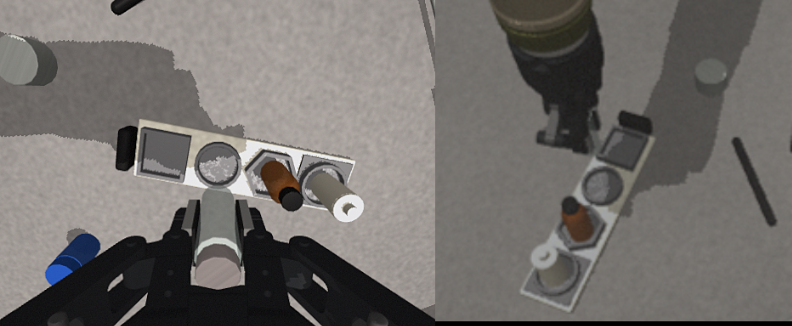

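The tall vial is held upright, its cup is empty, and the bottle and flask are still standing.

```bash
python3 -m crank '[[34,-9,0,0,0,0,0.1],[54,-16,0,0,0,0,0.1],[54,-16,0,0,0,0,0.1],[54,-16,0,0,0,0,0.1],[54,-16,0,0,0,0,0.1],[54,-16,0,0,0,0,0.1],[50,-13,0,0,0,0,0.1],[30,-7,0,0,0,0,0.1]]'; python3 d.py w3 200 64.8;python3 -m crank '[[0,0,15,0,0,0,0.1],[0,0,15,0,0,0,0.1],[0,0,15,0,0,0,0.1],[0,0,15,0,0,0,0.1],[0,0,0,0,0,0,0.1],[0,0,0,0,0,0,0.1],[0,0,0,0,0,0,0.1],[0,0,0,0,0,0,0.1]]'; python3 d.py w3 200 64.8;python3 - <<'E'
from h import *
a=read_camera('wrist');b=read_camera('scene')
b=cv2.resize(b[130:310,280:480],None,fx=2.1,fy=2.1);
c=np.zeros((384,512+420,3),np.uint8);c[:,:512]=a;c[:378,512:]=b
cv2.imwrite('pics/w10.png',cv2.resize(c,None,fx=.85,fy=.85))
E
```

```text
clock: 22.85
tcp_pos: [0.5752, 0.216, 0.2983]
orientation: [-0.0, 0.843, 0.538, -0.0]
wrist_force: [0.8, -0.9, -0.4]
finger_gap: 0.0221
t 22.85 tcp [575.2 216.  298.3] yaw 65.11757783532195 tilt 0.059387063396046644 gap 22.07657037148676 F [ 0.8 -0.9 -0.4] q [ 13.1  25.1  -2.1  62.9   0.  128. ]
goal [574.5 213.7 200. ] world d [ -0.7  -2.3 -98.3] tool d [np.float64(-2.3), np.float64(0.4), np.float64(98.3)]
clock: 23.85
tcp_pos: [0.5757, 0.2135, 0.2399]
orientation: [0.0, 0.844, 0.536, 0.001]
wrist_force: [0.5, 0.9, -0.5]
finger_gap: 0.0224
t 23.85 tcp [575.7 213.5 239.9] yaw 64.77612171392242 tilt 0.07286000743754975 gap 22.433002474427806 F [ 0.5  0.9 -0.5] q [ 12.9  27.5  -7.   55.5   0.  128.1]
goal [574.5 213.7 200. ] world d [ -1.2   0.2 -39.9] tool d [np.float64(-0.3), np.float64(-1.1), np.float64(39.9)]
```

View pics/w10.png

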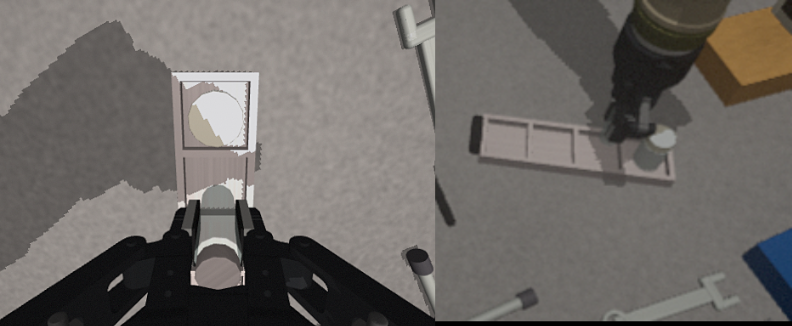

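The tall vial hangs over well 3, next to the jar in well 4. I lower it until it touches.

```bash
python3 -m crank '[[0,-1,12,0,0,0,0.1],[0,0,12,0,0,0,0.1],[0,0,6,0,0,0,0.1],[0,0,4,0,0,0,0.1],[0,0,2,0,0,0,0.1],[0,0,1.5,0,0,0,0.1],[0,0,0,0,0,0,0.1],[0,0,0,0,0,0,0.1]]'; python3 -m crank '[[0,0,0.5,0,0,0,0.1],[0,0,0.5,0,0,0,0.1],[0,0,0.5,0,0,0,0.1],[0,0,0.5,0,0,0,0.1],[0,0,0.5,0,0,0,0.1],[0,0,0,0,0,0,0.1],[0,0,0,0,0,0,0.1],[0,0,0,0,0,0,0.1]]'
```

```text
clock: 24.95
tcp_pos: [0.5747, 0.2139, 0.202]
orientation: [0.0, 0.844, 0.536, 0.0]
wrist_force: [-0.1, -0.9, -0.4]
finger_gap: 0.0223
clock: 25.95
tcp_pos: [0.5745, 0.2139, 0.1997]
orientation: [0.0, 0.844, 0.536, 0.0]
wrist_force: [-2.8, -0.5, 5.4]
finger_gap: 0.0222
```

The force is +5.4 N at z=199.7 as expected, so the vial is down. I release it, go up and turn back.

```bash
python3 -m crank '[[0,0,0,0,0,0,0.3],[0,0,0,0,0,0,0.5],[0,0,0,0,0,0,0.8],[0,0,0,0,0,0,0.8],[0,0,0,0,0,0,0.8],[0,0,-10,0,0,0,0.9],[0,0,-20,0,0,0,1],[0,0,-30,0,0,0,1]]'; python3 -m crank '[[0,0,-40,0,0,0,1],[0,0,0,0,0,-9.7,1],[0,0,0,0,0,-9.7,1],[0,0,0,0,0,-9.7,1],[0,0,0,0,0,-9.7,1],[0,0,0,0,0,-9.7,1],[0,0,0,0,0,-9.7,1],[0,0,0,0,0,-9.7,1]]' ;python3 d.py bottle 300 142.4; python3 - <<'E'
from h import *
a=read_camera('wrist');b=read_camera('scene')
b=cv2.resize(b[130:310,280:480],None,fx=2.1,fy=2.1);
c=np.zeros((384,512+420,3),np.uint8);c[:,:512]=a;c[:378,512:]=b
cv2.imwrite('pics/w11.png',cv2.resize(c,None,fx=.85,fy=.85))
E
```

```text
clock: 26.95
tcp_pos: [0.5742, 0.2138, 0.2596]
orientation: [-0.0, 0.844, 0.536, -0.001]
wrist_force: [0.3, -0.1, 0.4]
finger_gap: 0.0853
clock: 27.95
tcp_pos: [0.5746, 0.2139, 0.3001]
orientation: [0.0, 0.399, 0.917, 0.0]
wrist_force: [-0.9, -0.1, 0.4]
finger_gap: 0.0854
t 27.95 tcp [574.6 213.9 300.1] yaw 132.99178089317672 tilt 0.05133527288876147 gap 85.3685637471424 F [-0.9 -0.1  0.4] q [12.9 24.8 -2.2 62.9  0.  59.9]
goal [ 560.  -214.2  300. ] world d [ -14.6 -428.1   -0.1] tool d [np.float64(-249.6), np.float64(-348.1), np.float64(0.1)]
```

View pics/w11.png

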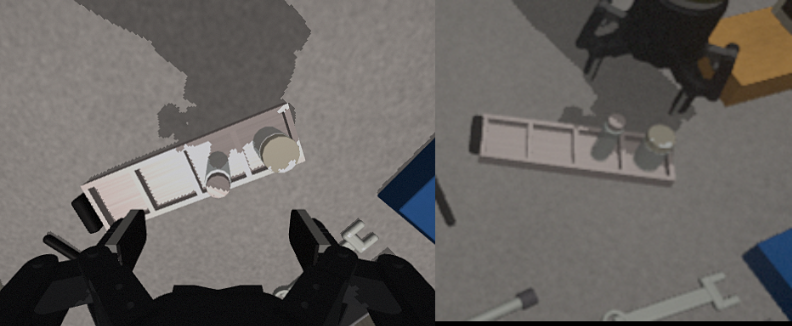

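Both vials stand upright in wells 3 and 4. Next is the bottle.

```bash
python3 -m crank '[[0,0,0,0,0,-9.7,1],[-32,-45,0,0,0,0,1],[-32,-45,0,0,0,0,1],[-32,-45,0,0,0,0,1],[-32,-45,0,0,0,0,1],[-32,-45,0,0,0,0,1],[-32,-45,0,0,0,0,1],[-32,-45,0,0,0,0,1]]'; python3 -m crank '[[-15,-18,0,0,0,0,1],[-10.5,-16,0,0,0,0,1],[0,0,0,0,0,0,1],[0,0,0,0,0,0,1],[0,0,0,0,0,0,1],[0,0,0,0,0,0,1],[0,0,0,0,0,0,1],[0,0,0,0,0,0,1]]' ;python3 d.py bottle 203 142.4; python3 - <<'E'
from h import *
c=calibration('wrist');a=read_camera('wrist')
cv2.imwrite('pics/w12.png',cv2.resize(a[130:384,150:370],None,fx=3,fy=2.3,interpolation=cv2.INTER_CUBIC))
for n,P in dict(flask=(.605,-.2502,.075),bottle=(.560,-.2142,.087)).items():q=proj(c,P)[0];print(n,q,(q-[150,130])*[3,2.3])
E
```

```text
clock: 29.05
tcp_pos: [0.5594, -0.1742, 0.2999]
orientation: [0.001, 0.324, 0.946, 0.0]
wrist_force: [0.1, 0.1, 0.3]
finger_gap: 0.0853
clock: 30.05
tcp_pos: [0.5592, -0.2147, 0.2992]
orientation: [0.0, 0.322, 0.947, 0.0]
wrist_force: [-0.3, -0.0, -0.4]
finger_gap: 0.0854
t 30.05 tcp [ 559.2 -214.7  299.2] yaw 142.38524737251728 tilt 0.00848002662554768 gap 85.42702845917276 F [-0.3 -0.  -0.4] q [-28.7  23.4  -4.5  62.1   0.    8.9]
goal [ 560.  -214.2  203. ] world d [  0.8   0.5 -96.2] tool d [np.float64(-0.4), np.float64(0.9), np.float64(96.2)]
flask [255.81304402 285.55584102] [317.43913205 357.77843433]
bottle [257.43081001 222.59246544] [322.29243002 212.96267051]
```

View pics/w12.png

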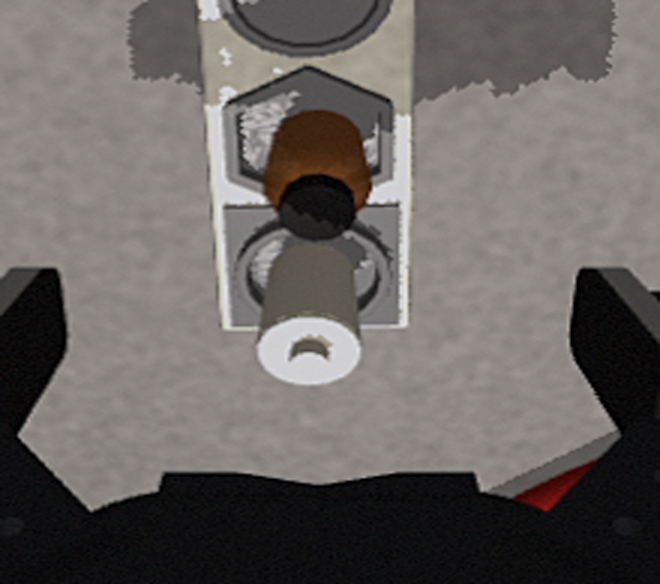

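The bottle's cap is within 2 px of the prediction, so I descend.

```bash
python3 -m crank '[[0,-0.5,20,0,0,0,1],[0,0,20,0,0,0,1],[0,0,20,0,0,0,1],[0,0,19,0,0,0,1],[0,0,17,0,0,0,1],[0,0,0,0,0,0,1],[0,0,0,0,0,0,0.3],[0,0,0,0,0,0,0.15]]' 30;python3 -m crank '[[0,0,0,0,0,0,0.15],[0,0,0,0,0,0,0.15],[0,0,0,0,0,0,0.15],[0,0,0,0,0,0,0.15],[0,0,0,0,0,0,0.15],[0,0,0,0,0,0,0.15],[0,0,0,0,0,0,0.15],[0,0,0,0,0,0,0.15]]' 30;python3 d.py bottle 203 142.4
```

```text
clock: 31.1
tcp_pos: [0.5592, -0.2155, 0.2041]
orientation: [0.001, 0.322, 0.947, -0.0]
wrist_force: [0.7, 0.7, 0.1]
finger_gap: 0.0515
clock: 32.1
tcp_pos: [0.5591, -0.2154, 0.2039]
orientation: [0.001, 0.322, 0.947, -0.0]
wrist_force: [0.7, -0.1, 5.5]
finger_gap: 0.0271
t 32.1 tcp [ 559.1 -215.4  203.9] yaw 142.37452770393136 tilt 0.08121764113941904 gap 27.11582143322407 F [ 0.7 -0.1  5.5] q [-28.7  28.  -11.9  50.1   0.    8.9]
goal [ 560.  -214.2  203. ] world d [ 0.9  1.2 -0.9] tool d [np.float64(0.0), np.float64(1.5), np.float64(0.9)]
```

The gap is 27.1 mm (28 minus 1), so the grip is on the body. Lift and turn.

```bash
python3 -m crank '[[0,0,-3,0,0,0,0.15],[0,0,-7,0,0,0,0.15],[0,0,-15,0,0,0,0.15],[0,0,-25,0,0,0,0.15],[0,0,-25,0,0,0,0.15],[0,0,-18,0,0,0,0.15],[0,0,0,0,0,0,0.15],[0,0,0,0,0,0,0.15]]';python3 -m crank '[[0,0,0,0,0,9.7,0.15],[0,0,0,0,0,9.7,0.15],[0,0,0,0,0,9.7,0.15],[0,0,0,0,0,9.7,0.15],[0,0,0,0,0,9.7,0.15],[0,0,0,0,0,9.7,0.15],[0,0,0,0,0,9.7,0.15],[0,0,0,0,0,9.7,0.15]]'; python3 d.py w2 300 64.8;python3 - <<'E'
from h import *
a=read_camera('wrist');b=read_camera('scene')
b=cv2.resize(b[130:310,100:300],None,fx=2.1,fy=2.1);
c=np.zeros((384,512+420,3),np.uint8);c[:,:512]=a;c[:378,512:]=b
cv2.imwrite('pics/w13.png',cv2.resize(c,None,fx=.85,fy=.85))
E
```

```text
clock: 33.1
tcp_pos: [0.5586, -0.2152, 0.2959]
orientation: [-0.0, 0.323, 0.947, 0.0]
wrist_force: [0.1, -0.0, -1.5]
finger_gap: 0.0272
clock: 34.1
tcp_pos: [0.5584, -0.215, 0.2948]
orientation: [-0.001, 0.846, 0.533, -0.001]
wrist_force: [0.1, -0.3, 0.2]
finger_gap: 0.027
t 34.1 tcp [ 558.4 -215.   294.8] yaw 64.45401958391004 tilt 0.1358397016457935 gap 27.003805028502587 F [ 0.1 -0.3  0.2] q [-28.7  23.5  -4.9  61.7   0.   86.8]
goal [549.9 161.3 300. ] world d [ -8.5 376.3   5.2] tool d [np.float64(336.9), np.float64(-167.9), np.float64(-5.2)]
```

View pics/w13.png

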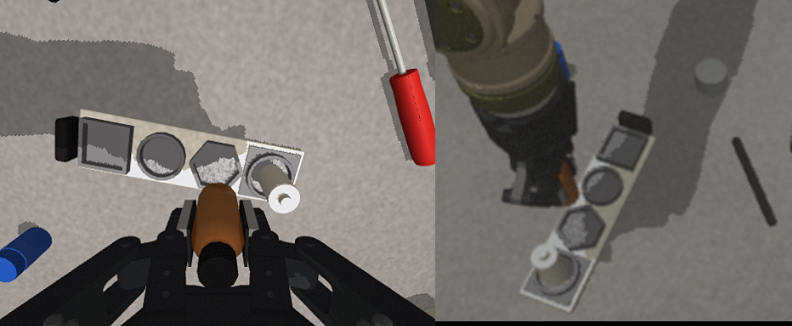

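The bottle is held upright and only the flask remains on the rack. I carry the bottle to well 2.

```bash
python3 -m crank '[[30,-15,-1,0,0,0,0.15],[47,-23,-1,0,0,0,0.15],[47,-23,-1,0,0,0,0.15],[47,-24,-1,0,0,0,0.15],[47,-24,-1,0,0,0,0.15],[47,-24,0,0,0,0,0.15],[44,-22,0,0,0,0,0.15],[26,-12,0,0,0,0,0.15]]'; python3 d.py w2 200 64.8;python3 -m crank '[[0,0,15,0,0,0,0.15],[0,0,15,0,0,0,0.15],[0,0,15,0,0,0,0.15],[0,0,15,0,0,0,0.15],[0,0,0,0,0,0,0.15],[0,0,0,0,0,0,0.15],[0,0,0,0,0,0,0.15],[0,0,0,0,0,0,0.15]]'; python3 d.py w2 200 64.8;python3 - <<'E'
from h import *
a=read_camera('wrist');b=read_camera('scene')
b=cv2.resize(b[130:310,280:480],None,fx=2.1,fy=2.1);
c=np.zeros((384,512+420,3),np.uint8);c[:,:512]=a;c[:378,512:]=b
cv2.imwrite('pics/w14.png',cv2.resize(c,None,fx=.85,fy=.85))
E
```

```text
clock: 35.2
tcp_pos: [0.5498, 0.1613, 0.3005]
orientation: [-0.0, 0.843, 0.538, -0.0]
wrist_force: [0.8, -0.9, -0.6]
finger_gap: 0.0272
t 35.2 tcp [549.8 161.3 300.5] yaw 65.11250263278833 tilt 0.07086917265639373 gap 27.230004805167088 F [ 0.8 -0.9 -0.6] q [  8.3  20.6  -8.5  61.    0.  123.2]
goal [549.9 161.3 200. ] world d [   0.1   -0.  -100.5] tool d [np.float64(0.0), np.float64(0.1), np.float64(100.5)]
clock: 36.2
tcp_pos: [0.5508, 0.159, 0.2418]
orientation: [0.0, 0.844, 0.536, 0.001]
wrist_force: [0.1, 0.3, -0.2]
finger_gap: 0.0269
t 36.2 tcp [550.8 159.  241.8] yaw 64.77803037587186 tilt 0.07276720647769473 gap 26.878546052479503 F [ 0.1  0.3 -0.2] q [  8.1  23.4 -13.3  53.2   0.  123.3]
goal [549.9 161.3 200. ] world d [ -0.9   2.2 -41.8] tool d [np.float64(1.6), np.float64(-1.8), np.float64(41.8)]
```

View pics/w14.png

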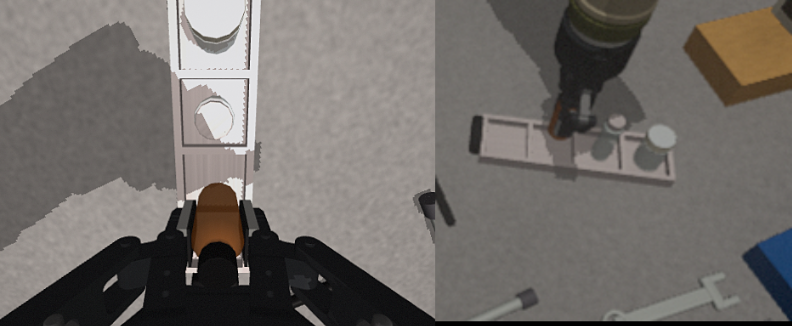

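The bottle hangs over well 2. I lower it.

```bash
python3 -m crank '[[1.5,-1.5,14,0,0,0,0.15],[0,0,13,0,0,0,0.15],[0,0,7,0,0,0,0.15],[0,0,4,0,0,0,0.15],[0,0,2.5,0,0,0,0.15],[0,0,1.5,0,0,0,0.15],[0,0,0,0,0,0,0.15],[0,0,0,0,0,0,0.15]]'; python3 -m crank '[[0,0,0.5,0,0,0,0.15],[0,0,0.5,0,0,0,0.15],[0,0,0.5,0,0,0,0.15],[0,0,0.5,0,0,0,0.15],[0,0,0.5,0,0,0,0.15],[0,0,0,0,0,0,0.15],[0,0,0,0,0,0,0.15],[0,0,0,0,0,0,0.15]]';python3 d.py w2 200 64.8
```

```text
clock: 37.3
tcp_pos: [0.5499, 0.161, 0.1995]
orientation: [0.0, 0.844, 0.536, 0.0]
wrist_force: [-1.0, -0.1, 0.4]
finger_gap: 0.027
clock: 38.3
tcp_pos: [0.5498, 0.161, 0.197]
orientation: [0.0, 0.844, 0.536, 0.0]
wrist_force: [-1.9, 0.2, 5.3]
finger_gap: 0.0271
t 38.3 tcp [549.8 161.  197. ] yaw 64.77162328304773 tilt 0.014974789555706457 gap 27.1437551345087 F [-1.9  0.2  5.3] q [  8.3  26.  -16.4  47.6   0.  123.5]
goal [549.9 161.3 200. ] world d [0.1 0.3 3. ] tool d [np.float64(0.3), np.float64(-0.1), np.float64(-3.0)]
```

The bottle is down (+5.3 N at z=197.0, where contact was expected). I release it.

```bash
python3 -m crank '[[0,0,0,0,0,0,0.35],[0,0,0,0,0,0,0.5],[0,0,0,0,0,0,0.8],[0,0,0,0,0,0,0.8],[0,0,0,0,0,0,0.8],[0,0,-10,0,0,0,0.9],[0,0,-20,0,0,0,1],[0,0,-30,0,0,0,1]]'; python3 -m crank '[[0,0,-40,0,0,0,1],[0,0,0,0,0,-9.7,1],[0,0,0,0,0,-9.7,1],[0,0,0,0,0,-9.7,1],[0,0,0,0,0,-9.7,1],[0,0,0,0,0,-9.7,1],[0,0,0,0,0,-9.7,1],[0,0,0,0,0,-9.7,1]]' ;python3 d.py flask 300 142.4; python3 - <<'E'
from h import *
a=read_camera('wrist');b=read_camera('scene')
b=cv2.resize(b[130:310,280:480],None,fx=2.1,fy=2.1);
c=np.zeros((384,512+420,3),np.uint8);c[:,:512]=a;c[:378,512:]=b
cv2.imwrite('pics/w15.png',cv2.resize(c,None,fx=.85,fy=.85))
E
```

```text
clock: 39.3
tcp_pos: [0.5494, 0.1609, 0.2572]
orientation: [-0.0, 0.844, 0.536, -0.001]
wrist_force: [-0.1, 0.4, 1.3]
finger_gap: 0.0854
clock: 40.3
tcp_pos: [0.5498, 0.161, 0.2976]
orientation: [0.0, 0.399, 0.917, 0.0]
wrist_force: [0.6, 0.1, -0.1]
finger_gap: 0.0853
t 40.3 tcp [549.8 161.  297.6] yaw 132.99238771213967 tilt 0.055387909491627786 gap 85.30591632149617 F [ 0.6  0.1 -0.1] q [ 8.3 20.7 -8.8 60.4  0.  55.3]
goal [ 605.  -250.2  300. ] world d [  55.2 -411.2    2.4] tool d [np.float64(-294.6), np.float64(-292.1), np.float64(-2.4)]
```

View pics/w15.png

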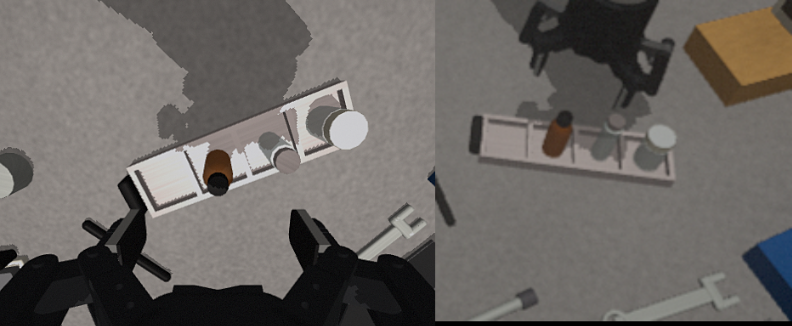

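Three vials are standing. Now I go for the flask.

```bash
python3 -m crank '[[0,0,0,0,0,-9.7,1],[-38,-38,0,0,0,0,1],[-38,-38,0,0,0,0,1],[-38,-38,0,0,0,0,1],[-38,-38,0,0,0,0,1],[-38,-38,0,0,0,0,1],[-38,-38,0,0,0,0,1],[-38,-38,0,0,0,0,1]]'; python3 -m crank '[[-16,-14,0,0,0,0,1],[-12,-13,0,0,0,0,1],[0,0,0,0,0,0,1],[0,0,0,0,0,0,1],[0,0,0,0,0,0,1],[0,0,0,0,0,0,1],[0,0,0,0,0,0,1],[0,0,0,0,0,0,1]]' ;python3 d.py flask 203 142.4; python3 - <<'E'
from h import *
c=calibration('wrist');a=read_camera('wrist')
cv2.imwrite('pics/w16.png',cv2.resize(a[130:384,150:370],None,fx=3,fy=2.3,interpolation=cv2.INTER_CUBIC))
for n,P in dict(flask=(.605,-.2502,.071)).items():q=proj(c,P)[0];print(n,q,(q-[150,130])*[3,2.3])
E
```

```text
clock: 41.4
tcp_pos: [0.5981, -0.2139, 0.2973]
orientation: [0.0, 0.324, 0.946, 0.0]
wrist_force: [0.6, 0.4, 0.2]
finger_gap: 0.0859
clock: 42.4
tcp_pos: [0.6038, -0.2504, 0.2967]
orientation: [0.0, 0.322, 0.947, 0.0]
wrist_force: [-0.7, 0.2, -0.1]
finger_gap: 0.0855
t 42.4 tcp [ 603.8 -250.4  296.7] yaw 142.38293680784582 tilt 0.006084043123637107 gap 85.5186492548145 F [-0.7  0.2 -0.1] q [-29.6  29.3   4.5  65.2   0.    8.1]
goal [ 605.  -250.2  203. ] world d [  1.2   0.2 -93.7] tool d [np.float64(-0.9), np.float64(0.9), np.float64(93.7)]
flask [257.33930898 215.92922075] [322.01792693 197.63720772]
```

View pics/w16.png

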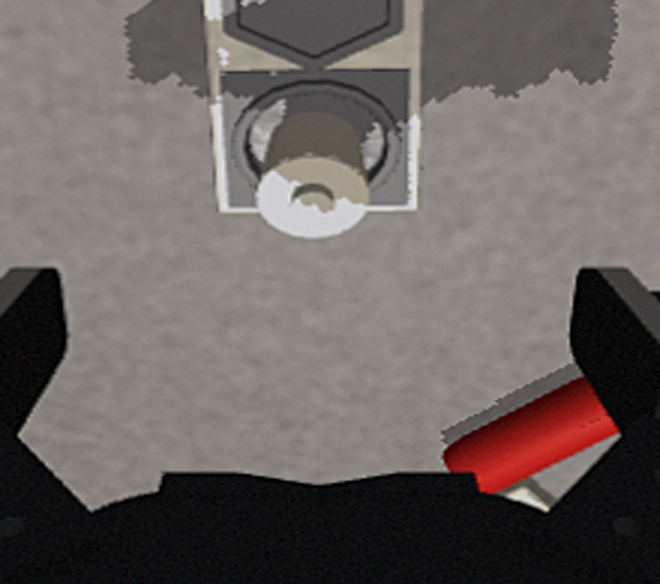

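The flask's top is at crop (312,197) against a predicted (322,198), so it is about 2.5 mm left. I correct by −2 mm and descend.

```bash
python3 -m crank '[[0,-1,20,0,0,0,1],[0,-1,20,0,0,0,1],[0,0,20,0,0,0,1],[0,0,17,0,0,0,1],[0,0,15,0,0,0,1],[0,0,0,0,0,0,1],[0,0,0,0,0,0,0.3],[0,0,0,0,0,0,0.15]]' 30;python3 -m crank '[[0,0,0,0,0,0,0.15],[0,0,0,0,0,0,0.15],[0,0,0,0,0,0,0.15],[0,0,0,0,0,0,0.15],[0,0,0,0,0,0,0.15],[0,0,0,0,0,0,0.15],[0,0,0,0,0,0,0.15],[0,0,0,0,0,0,0.15]]' 30;python3 d.py flask 203 142.4
```

```text
clock: 43.45
tcp_pos: [0.6029, -0.2524, 0.2056]
orientation: [0.001, 0.322, 0.947, -0.0]
wrist_force: [0.5, -0.0, 0.1]
finger_gap: 0.0518
clock: 44.45
tcp_pos: [0.6028, -0.2523, 0.2054]
orientation: [0.001, 0.323, 0.947, -0.0]
wrist_force: [0.3, -0.1, 4.7]
finger_gap: 0.0269
t 44.45 tcp [ 602.8 -252.3  205.4] yaw 142.3712812809254 tilt 0.07124273663318341 gap 26.906876172748206 F [ 0.3 -0.1  4.7] q [-29.7  33.2  -2.7  54.1   0.    7.9]
goal [ 605.  -250.2  203. ] world d [ 2.2  2.1 -2.4] tool d [np.float64(-0.5), np.float64(3.0), np.float64(2.4)]
```

```bash
python3 -m crank '[[0,0,-3,0,0,0,0.15],[0,0,-7,0,0,0,0.15],[0,0,-15,0,0,0,0.15],[0,0,-25,0,0,0,0.15],[0,0,-25,0,0,0,0.15],[0,0,-18,0,0,0,0.15],[0,0,0,0,0,0,0.15],[0,0,0,0,0,0,0.15]]';python3 -m crank '[[0,0,0,0,0,9.7,0.15],[0,0,0,0,0,9.7,0.15],[0,0,0,0,0,9.7,0.15],[0,0,0,0,0,9.7,0.15],[0,0,0,0,0,9.7,0.15],[0,0,0,0,0,9.7,0.15],[0,0,0,0,0,9.7,0.15],[0,0,0,0,0,9.7,0.15]]'; python3 d.py w1 300 64.8;python3 - <<'E'
from h import *
a=read_camera('wrist');b=read_camera('scene')
b=cv2.resize(b[130:310,100:300],None,fx=2.1,fy=2.1);
c=np.zeros((384,512+420,3),np.uint8);c[:,:512]=a;c[:378,512:]=b
cv2.imwrite('pics/w17.png',cv2.resize(c,None,fx=.85,fy=.85))
E
```

```text
clock: 45.45
tcp_pos: [0.6023, -0.2521, 0.2974]
orientation: [-0.0, 0.322, 0.947, 0.0]
wrist_force: [0.7, 0.1, -1.0]
finger_gap: 0.0273
clock: 46.45
tcp_pos: [0.6021, -0.2519, 0.2961]
orientation: [-0.001, 0.846, 0.533, -0.001]
wrist_force: [-0.3, 0.1, -0.7]
finger_gap: 0.0271
t 46.45 tcp [ 602.1 -251.9  296.1] yaw 64.45018903739991 tilt 0.14866403813963516 gap 27.087239994833517 F [-0.3  0.1 -0.7] q [-29.7  29.3   4.4  65.2   0.   85.8]
goal [525.2 108.8 300. ] world d [-77.  360.7   3.9] tool d [np.float64(293.6), np.float64(-223.2), np.float64(-3.9)]
```

View pics/w17.png

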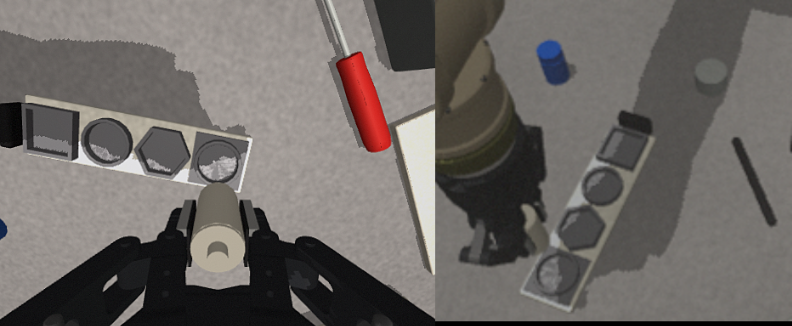

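The rack is empty and the flask is held upright. I carry it to well 1.

```bash
python3 -m crank '[[25,-20,-1,0,0,0,0.15],[41,-31,-1,0,0,0,0.15],[41,-31,-1,0,0,0,0.15],[41,-31,0,0,0,0,0.15],[41,-31,0,0,0,0,0.15],[41,-31,0,0,0,0,0.15],[38,-29,0,0,0,0,0.15],[24,-18,0,0,0,0,0.15]]'; python3 -m crank '[[0,0,15,0,0,0,0.15],[0,0,15,0,0,0,0.15],[0,0,15,0,0,0,0.15],[0,0,15,0,0,0,0.15],[0,0,0,0,0,0,0.15],[0,0,0,0,0,0,0.15],[0,0,0,0,0,0,0.15],[0,0,0,0,0,0,0.15]]'; python3 d.py w1 200 64.8;python3 - <<'E'
from h import *
a=read_camera('wrist');b=read_camera('scene')
b=cv2.resize(b[130:310,280:480],None,fx=2.1,fy=2.1);
c=np.zeros((384,512+420,3),np.uint8);c[:,:512]=a;c[:378,512:]=b
cv2.imwrite('pics/w18.png',cv2.resize(c,None,fx=.85,fy=.85))
E
```

```text
clock: 47.55
tcp_pos: [0.5251, 0.1087, 0.3002]
orientation: [-0.0, 0.843, 0.538, -0.0]
wrist_force: [0.6, 0.1, -0.2]
finger_gap: 0.0274
clock: 48.55
tcp_pos: [0.5264, 0.1066, 0.2413]
orientation: [0.0, 0.844, 0.536, 0.001]
wrist_force: [0.4, -0.0, -1.0]
finger_gap: 0.0271
t 48.55 tcp [526.4 106.6 241.3] yaw 64.77659672962346 tilt 0.07251732347300448 gap 27.122500676581343 F [ 0.4 -0.  -1. ] q [  2.9  19.9 -18.8  51.3   0.  118.1]
goal [525.2 108.8 200. ] world d [ -1.3   2.1 -41.3] tool d [np.float64(1.4), np.float64(-2.1), np.float64(41.3)]
```

View pics/w18.png

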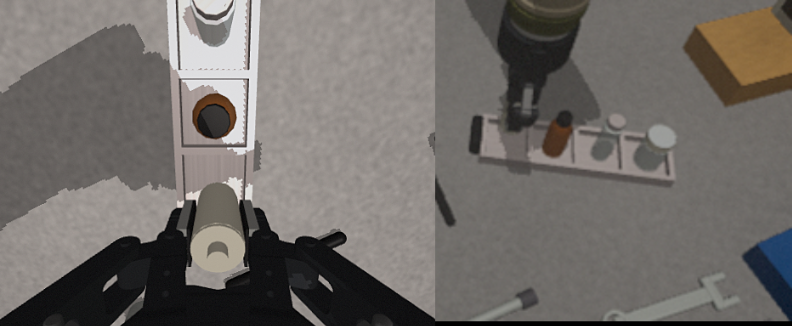

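The flask hangs over well 1, with the bottle upright in well 2. I lower it.

```bash
python3 -m crank '[[1.5,-2,13,0,0,0,0.15],[0,0,13,0,0,0,0.15],[0,0,7,0,0,0,0.15],[0,0,4,0,0,0,0.15],[0,0,2.5,0,0,0,0.15],[0,0,1.5,0,0,0,0.15],[0,0,0,0,0,0,0.15],[0,0,0,0,0,0,0.15]]'; python3 -m crank '[[0,0,0.5,0,0,0,0.15],[0,0,0.5,0,0,0,0.15],[0,0,0.5,0,0,0,0.15],[0,0,0.5,0,0,0,0.15],[0,0,0.5,0,0,0,0.15],[0,0,0,0,0,0,0.15],[0,0,0,0,0,0,0.15],[0,0,0,0,0,0,0.15]]';python3 d.py w1 200 64.8
```

```text
clock: 49.65
tcp_pos: [0.5251, 0.1088, 0.2]
orientation: [0.0, 0.844, 0.536, 0.0]
wrist_force: [-0.6, -0.1, -0.3]
finger_gap: 0.027
clock: 50.65
tcp_pos: [0.525, 0.1088, 0.1984]
orientation: [0.0, 0.844, 0.536, 0.0]
wrist_force: [-3.4, -0.2, 9.3]
finger_gap: 0.0272
t 50.65 tcp [525.  108.8 198.4] yaw 64.77538273144481 tilt 0.04347901138095804 gap 27.192574979494417 F [-3.4 -0.2  9.3] q [  3.1  22.5 -21.9  45.6   0.  118.4]
goal [525.2 108.8 200. ] world d [ 0.2 -0.1  1.6] tool d [np.float64(0.0), np.float64(0.2), np.float64(-1.6)]
```

The flask is down (+9.3 N at z=198.4). I release it, raise the arm, back off toward the base and check.

```bash
python3 -m crank '[[0,0,-0.5,0,0,0,0.15],[0,0,0,0,0,0,0.35],[0,0,0,0,0,0,0.5],[0,0,0,0,0,0,0.8],[0,0,0,0,0,0,0.8],[0,0,0,0,0,0,0.8],[0,0,-10,0,0,0,0.9],[0,0,-20,0,0,0,1]]'; python3 -m crank '[[0,0,-40,0,0,0,1],[0,0,-40,0,0,0,1],[-40,0,0,0,0,0,1],[-40,0,0,0,0,0,1],[-40,0,0,0,0,0,1],[-40,0,0,0,0,0,1],[0,0,0,0,0,0,1],[0,0,0,0,0,0,1]]' ; python3 - <<'E'
from h import *
a=read_camera('wrist');b=read_camera('scene');t=read_camera('top')
for n,i in (('a',a),('b',b),('t',t)):cv2.imwrite(f'pics/fin_{n}.png',i)
b=cv2.resize(b[180:250,290:425],None,fx=3.3,fy=3.3);t=cv2.resize(t[115:215,100:235],None,fx=3.3,fy=3.3)
c=np.zeros((570,512+450,3),np.uint8);c[:384,:512]=a;c[:231,512:512+445]=b[:231,:445];c[235:565,512:512+445]=t[:330,:445]
cv2.imwrite('pics/w19.png',cv2.resize(c,None,fx=.83,fy=.83))
E
```

```text
clock: 51.65
tcp_pos: [0.5246, 0.1088, 0.2278]
orientation: [-0.0, 0.844, 0.536, -0.001]
wrist_force: [0.8, 0.6, -0.2]
finger_gap: 0.0856
clock: 52.65
tcp_pos: [0.457, -0.0359, 0.3083]
orientation: [0.0, 0.845, 0.535, 0.001]
wrist_force: [-0.3, 0.2, -0.9]
finger_gap: 0.0858
```

View pics/w19.png

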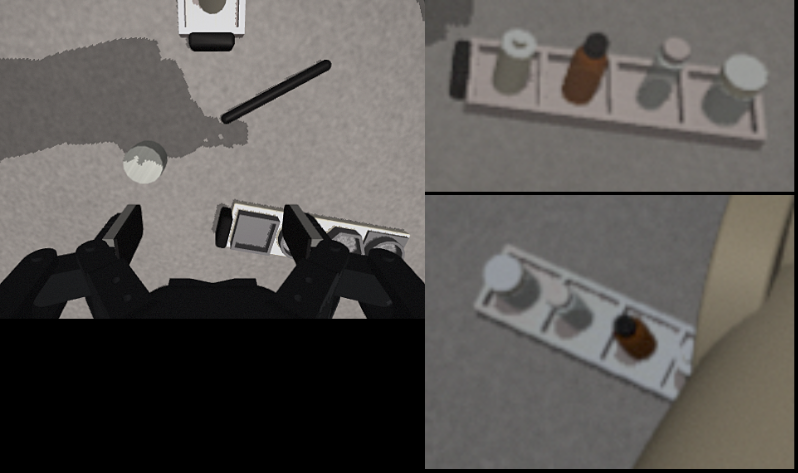

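All four stand in the tray: flask, bottle, tall and jar, from the grip outward. I'll triangulate the cap centres as a check.

```bash
python3 - <<'E'
from h import *
np.set_printoptions(precision=1,suppress=True)
ct=calibration('top');cs=calibration('scene');k=2.739
S=lambda u,v:(290+(u-425)/k-.35,180+v/k-.35);T=lambda u,v:(100+(u-425)/k-.35,115+(v-195)/k-.35)
R=np.array([-np.cos(np.radians(64.8)),-np.sin(np.radians(64.8))]);X=np.array([R[1],-R[0]])
def rep(n,P,e=''):
    d=P[:2]*1000-[562.2,187.5];print(n,P*1000,'tray x',round(d@X,1),'y',round(d@R,1),e)
for n,a,b in [('jar',T(501,273),S(743,76)),('tall',T(555,294),S(676,50)),('bottle',T(624,328),S(597,43))]:
    P,e=tri(ct,a,cs,b);rep(n,P,round(e*1000,1))
rep('flask',onz(cs,[S(519,43)],.064)[0])
E
```

```text
jar [601.3 270.1  56.5] tray x -0.2 y -91.4 3.5
tall [576.  217.6  79.4] tray x 0.3 y -33.1 2.8
bottle [549.1 163.5  73.4] tray x 1.7 y 27.3 0.9
flask [526.3 109.9  64. ] tray x -0.5 y 85.5
```

Each vial is within 5 mm of its well centre, and the tolerance is 16 mm. The gripper is clear, so I hand in.

```bash
python3 -m crank '[[0,0,0,0,0,0,1],[0,0,0,0,0,0,1],[0,0,0,0,0,0,1],[0,0,0,0,0,0,1],[0,0,0,0,0,0,1],[0,0,0,0,0,0,1],[0,0,0,0,0,0,1],[0,0,0,0,0,0,1]]'; python3 -c "
from workcell import *
print(hand_in())"
```

```text
clock: 53.8
tcp_pos: [0.4568, -0.0359, 0.3077]
orientation: [-0.0, 0.844, 0.536, 0.0]
wrist_force: [0.4, -0.2, -0.5]
finger_gap: 0.0852
the job is handed in; nothing more can be done
None
```

I moved all four vials into the tray in reverse order and handed the job in at 53.8 s. Counting from the grips, the jar went from place 1 to well 4, the tall vial from 2 to 3, the bottle from 3 to 2, and the flask from 4 to 1. Each vial was lowered until the wrist force showed it touching the well floor (5 to 9 N), at the height expected for the floor, and then let go.

The last pictures show all four upright, the rack empty and the gripper clear. By triangulation the jar, tall vial and bottle are within about 5 mm of their well centres.

These last checks were looser than the rest:
- **Jar and tall vial:** the two camera rays missed each other by about 3 mm, and both came out about 4 mm toward the far end of the tray.
- **Cap heights:** these three came out 5 to 7 mm low against the given sizes (for example 56.5 mm for the jar against 64 mm). I put that down to pixels picked by hand in coarse crops; the touch-down heights agreed with the floor to within 0.2 mm.
- **Flask:** the arm partly hid it in the top view, so its position comes from one view only, at an assumed height.

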